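# Feed the key carriage in by one turn and lock it

## Robot

A 6-joint arm with a two-finger parallel gripper is mounted at the origin on the work surface. World frame = base frame: x ahead of the robot, y to its left, z up, the work surface at z = 0. Lengths are in m, angles in rad, forces in N, time in s.
With the tool pointing down it reaches from about 0.35 to 0.775 m from the base axis. Payload 5.5 kg.
Tool frame: the origin (TCP) lies at the very end of the fingers, on their centre line; the grasp point (between the pads) lies env.hold_point_z behind it (env.hold_point_z is the distance from the TCP to the grasp point, in m); z points along the fingers, y is the line along which they close (so a half turn about z gives the same grasp; the last joint's range is limited). The gripper opens to 85 mm and grips with 20 to 120 N. Pads are 22 mm wide; open, the fingers measure 114 mm over their backs; the gripper's body (76 mm by 85 mm) begins 54 mm behind the grasp point. The pads swing forward as they close: fully open they stand 13 mm farther back than shut.
Start: joints at [1.203, 0.313, 0.046, 1.304, 0, 1.431], TCP at [0.13, 0.56, 0.231] pointing down, gripper open.
Joint ranges: [-2.76, 2.76], [-0.86, 1.69], [-1.03, 1.26], [-2.2, 2.34], [-1.47, 1.5], [-3.14, 3.14]. Speed limits (rad/s): [2.57, 2.57, 3.14, 3.14, 3.14, 3.14].

## Interface

Orientations are given as a unit quaternion [w, x, y, z].
In Python, from workcell import env gives the robot as it stands.
- The arm moves only by the tool carry_out, never from a script. Its argument "steps" is a list of rows, each a list of 3 entries, a list of its own where there are three numbers: the turn, a rotation vector about the tool's x, y, z in degrees, then the shift along the tool's x, y, z in cm, then the closure in counts, from 0 (fully open) to 255 (shut). A call has exactly 8 rows; each row is the pose to reach, as a shift and turn from the pose commanded when the call began, along the tool's axes at that moment; what a row does not reach only later rows make up. A row lasts 1/8 s, in which the tool goes at most 62.5 mm and 10.7 degrees, less where a joint would pass 70% of its speed; a pose out of reach is approached as far as the arm can. A call with a gripper value outside its range is refused whole. The fingers move at their own pace and stop on an object; "force" is the grip in N (left out, the last holds). Time passes only in rows, so rows that repeat a pose let the fingers close, or fill a call up. It gives the time, the measured TCP pose, the force, the opening and the grip force at its end, in the units of the state.
- env.get_state(): the state, without advancing time (a new reading comes with each control period).
- env.read_camera(name): name is "scene" or "top"; returns (picture, depth): 420x560x3 uint8, red, green, blue; 420x560 float32, m along the optical axis (not along the pixel's ray), 0 where there is no reading.
- env.get_calibration(name): a dict with "fx", "fy", "cx", "cy" (pixels), "D" ([k1, k2, p1, p2, k3] as OpenCV has them; the pictures are not rectified), "origin" and "orientation" of the camera in the world. Camera axes: x right, y up, looking along -z (the intrinsics and any distortion apply to the point x, -y, -z); pixel columns grow to the right and rows downward; lengths in m; the calibration is good to about 2 mm. A picture is of the moment at which its call begins. get_calibration takes no time and is no camera call.
- env.hand_in(): hands the job in; it is judged then, once.
The state is a dict: "clock": time; "joint_pos": joint angles; "qvel": joint speeds; "tau": joint torques, N m; "tcp_pos": TCP position; "orientation": TCP orientation; "wrist_force": force on the tool from outside, world axes, zero at the start; "ft_torque": the same for the moment, N m; "finger_gap": finger opening in m; "grip_force": force on a finger pad.
Only numpy, scipy, OpenCV 4.12 (cv2) and the standard library are available. Lean on these libraries where they do the work, as an engineer would, in place of code of your own. Each camera call takes 0.05 s, during which the arm holds its last target. There are 200 camera calls.

## Task

Push the key-cutting machine's hand wheel round by its upright red handle, clockwise as seen from above, through exactly one full turn, so that the handle stops back where it started; then push the small red-ball lever beside the wheel fully over, from the robot's side to the far side, to lock the carriage. Use the fingertips only: do not grip the handle or the lever, push gently, and leave the keys, tools and other things on the bench where they are.

Things in the scene. Friction and masses are not known exactly. Their poses are not given: they have to be found in the camera images.
- machine: Key-cutting machine, fixed. Origin on the bench under the hand wheel's axis, z up; its -x side is the front (robot side), +y runs from the wheel along the bed to lock lever, carriage and cutter head. Bed top 60 mm high, x -80 (-120 beyond y 80) to 100, y -80 to 418 mm; foot x -130 to 110, y -100 to 420. Head 340 mm tall at y 320 to 420, x -45 to 175; carriage 117 mm tall at y 190 to 310, x -8 to 88.
- wheel_hub (a point): Middle of the wheel hub's top face, on its vertical axis, 108 mm above the bench. Flat aluminium hand wheel, 3 spokes, 124 mm over the rim; rim top 107 mm above the bench, only the hub's 4 mm cap and the handle are higher. Drags (about 2.5 N at the handle), stays where left, feeds the carriage 10 mm a turn towards the cutter.
- wheel_handle (a point): Centre line of the upright red handle on the rim at the end of one spoke, 55 mm from the wheel's axis, 134 mm above the bench; the handle is round, 22 mm across (18 mm at its foot), from 110 to 156 mm above the bench, and does not spin by itself.
- wheel (a joint): Angle of the hand wheel (rad), growing clockwise seen from above; it starts anywhere from -2.5 to 2.5 and one full turn adds 6.283. It can go on past one turn.
- lock (a joint): Angle of the lock lever (rad): 0 = leaning 0.5 rad to the machine's front (-x), unlocked; 1.0 = leaning 0.5 rad to the machine's +x, at its stop, locked. Starts from 0 to 0.2. It swings in the machine's x-z plane about a level pivot 82 mm above the bench at machine x 0, y 155 mm, stays where it is left, and takes about 1 N at the ball.
- lock_tip (a point): Centre of the lock lever's red ball, 26 mm across, 70 mm from the pivot (so 143 mm above the bench at either end, 152 mm upright); below it a steel rod 10 mm thick.
- key_a: Loose key blank with black head, 77 mm long, 28 mm wide, 8 mm thick, lying on the bed in front of the carriage. Origin under its middle. Leave alone.
- key_b: Loose key blank with brass head, same size, beside the other one. Leave alone.
- brush: Loose brush with wooden handle, about 200 mm long and 30 mm high, on the bench to the right of the machine. Origin under its middle. Leave alone.
- screwdriver: Loose screwdriver with red handle, 200 mm long, 26 mm high, on the bench to the right. Origin under its middle. Leave alone.
- oil: Yellow oil bottle, 52 mm across, 130 mm tall, standing behind the machine. Origin under its middle. Leave alone.
- tray: Blue two-part tray, 100 x 140 x 35 mm, on the bench behind the machine. Origin under its middle. Leave alone.
- mug: White mug, 76 mm across, 90 mm tall, on the bench to the front right. Origin under its middle. Leave alone.

How it is judged:
By the outcome, as a careful person would: the job done as asked, in the order asked, and still so for the second after the job is handed in, with the robot touching nothing.
It also fails if it takes over 66 s, if anything falls off the work surface, if the arm or the gripper's body presses on something with over 40 N, if the wrist force passes 120 N, or if a joint passes its speed limit or range.

## Working session

There is one attempt and no reset: what is moved stays moved. The work goes in short steps, Python scripts to look and compute and a tool call to move; the robot and the scene stay as the last step left them, time stands still between calls to the robot, and variables do not carry over. Pictures are saved under pics/ and viewed, at most 10 in all, crops included, and the job is handed in when it is done.

Besides the shell and the picture viewer there is one more tool, called after "Emit:" as a command line: name --argument value ..., lists and objects as JSON in quotes. carry_out: Moves the arm, as the interface text tells. Its arguments: {"type":"object","properties":{"steps":{"type":"array","items":{"type":"array"}},"force":{"type":"number"}},"required":["steps"]}

```bash
mkdir -p pics; cat > h.py <<'E'
import numpy as np, cv2
from scipy.spatial.transform import Rotation as R
from workcell import env
def cam(n):
    c=env.get_calibration(n); K=np.array([[c['fx'],0,c['cx']],[0,c['fy'],c['cy']],[0,0,1.]])
    q=np.array(c['orientation']); M=R.from_quat(q[[1,2,3,0]]).as_matrix()
    return c,K,np.array(c['D'],float),M,np.array(c['origin'])
def ray(n,u,v):
    c,K,D,M,o=cam(n); p=cv2.undistortPoints(np.array([[[u,v]]],float),K,D)[0,0]
    return o, M@np.array([p[0],-p[1],-1])   # scale = depth
def at_z(n,u,v,z):
    o,d=ray(n,u,v); return o+d*(z-o[2])/d[2]
def at_d(n,u,v,dep):
    o,d=ray(n,u,v); return o+d*dep
E
python3 - <<'E'
from h import *
s=env.get_state(); print(s['clock'],s['tcp_pos'],s['orientation'],s['finger_gap'],env.hold_point_z)
for n in('scene','top'):
    a,d=env.read_camera(n); np.savez(''+n+'0.npz',a=a,d=d)
    cv2.imwrite(f'pics/{n}0.png',cv2.resize(a[:,:,::-1],(800,600)))
    c=env.get_calibration(n);print(n,c)
E
```

```text
0.0 [0.12965403 0.55966219 0.23039645] [-2.50028596e-04  1.13648549e-01  9.93520583e-01 -8.92378177e-04] 0.0852703211212505 0.0187
scene {'fx': 385.50805782442836, 'fy': 385.50805782442836, 'cx': 278.6270940098004, 'cy': 202.35784561457587, 'D': array([-0.07379027,  0.        ,  0.        ,  0.        ,  0.        ]), 'origin': array([1.10149932, 0.15387953, 0.8560248 ]), 'orientation': array([0.54455556, 0.18908121, 0.28254752, 0.7667297 ])}
top {'fx': 502.75007963047693, 'fy': 502.75007963047693, 'cx': 283.6138539357179, 'cy': 211.63312932890656, 'D': array([0.01018311, 0.        , 0.        , 0.        , 0.        ]), 'origin': array([ 0.35351467, -0.06194856,  1.03580898]), 'orientation': array([-0.69733345, -0.06326944,  0.06031296,  0.71139678])}
```

View pics/scene0.png

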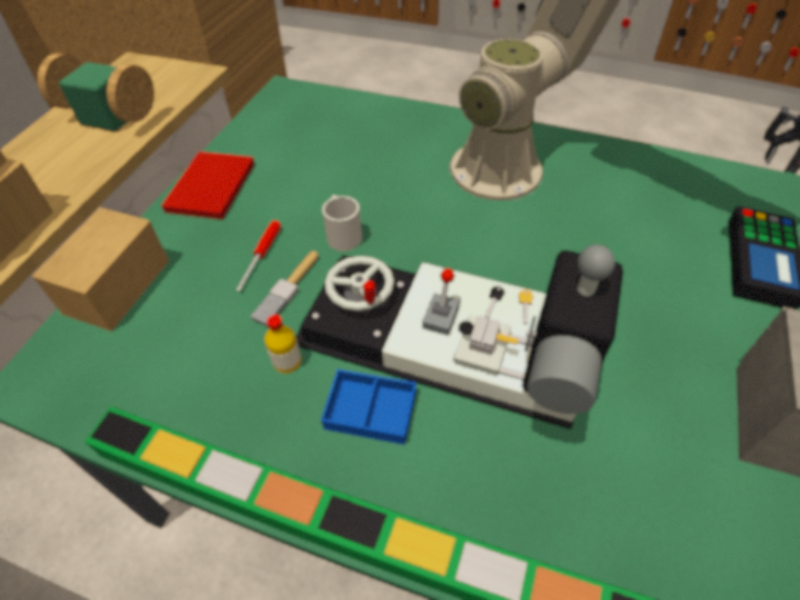

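View pics/top0.png

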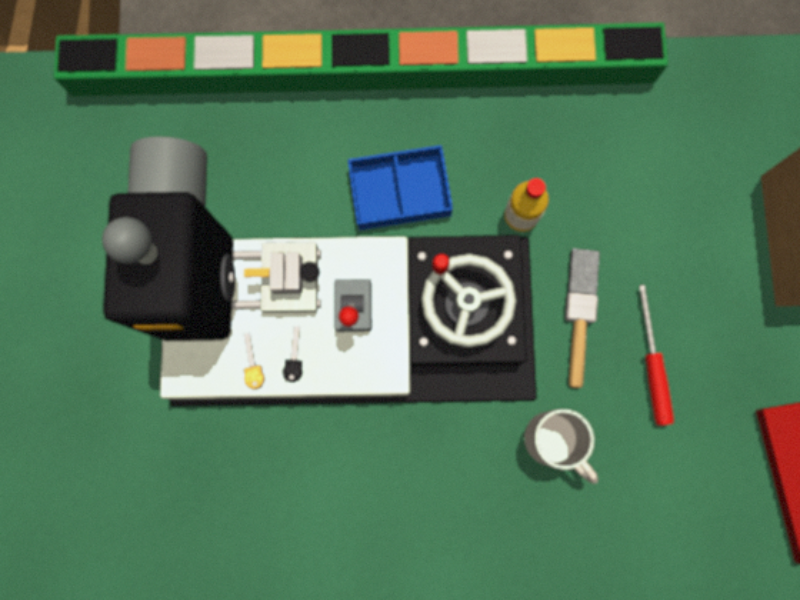

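The scene view shows the wheel, with its handle on the far-left side. In the top view (800 px scale) the hub is at about (469,299), the handle at (441,263) and the lever ball at (348,316). The bed's front right corner is near (527,362). Next I'll refine these in an enlarged crop.

```bash
python3 - <<'E'
from h import *
f=np.load('top0.npz');a=f['a'];d=f['d']
c=a[150:270,220:380]; cv2.imwrite('pics/topc.png',cv2.resize(c[:,:,::-1],(800,600),interpolation=cv2.INTER_CUBIC))
for n in('top','scene'):
    g=np.load(n+'0.npz');A=g['a'].astype(int);D=g['d']
    m=((A[:,:,0]>120)&(A[:,:,1]<70)&(A[:,:,2]<70)).astype(np.uint8)
    k,l,st,ce=cv2.connectedComponentsWithStats(m)
    for i in range(1,k):
        if st[i,4]>15: 
            dd=np.median(D[l==i]); print(n,st[i],ce[i].round(1),dd.round(3),at_d(n,*ce[i],dd).round(3))
# hub via guess
p=at_z('top',469*.7,299*.7,.108); print('hub',p)
print('depth hub',at_d('top',328.3,209.3,d[209,328]))
# bed corners at 800 scale, z=.06
for u,v in((530,237),(526,362),(409,237),(409,397),(163,397)): print(u,v,at_z('top',u*.7,v*.7,.06).round(3))
E
```

```text
top [369 126  12  12 111] [374.6 131.4] 0.945 [ 0.663 -0.234  0.13 ]
top [303 178  11  11  98] [308.4 182.8] 0.903 [ 0.561 -0.105  0.155]
top [238 215  13  13 140] [243.6 220.9] 0.89 [0.494 0.011 0.157]
top [453 248  18  50 562] [461.5 272.7] 1.004 [ 0.402 -0.412  0.024]
top [ 534  282   26  102 1360] [550.8 317.6] 0.987 [ 0.311 -0.578  0.024]
scene [345   0   5   5  22] [346.9   1.7] 1.629 [-0.603 -0.153  0.153]
scene [435  13   6   5  23] [438.   15.1] 1.54 [-0.603  0.232  0.154]
scene [554  33   5   4  16] [556.   34.5] 1.433 [-0.605  0.696  0.159]
scene [ 114  107   63   43 1670] [145.4 128. ] 1.301 [ 0.292 -0.633  0.026]
scene [520 146   7   6  34] [523.  148.4] 1.168 [0.023 0.568 0.052]
scene [179 155  17  25 171] [187.3 166.3] 1.182 [ 0.409 -0.407  0.023]
scene [310 189   7   9  47] [312.9 192.7] 0.928 [0.502 0.015 0.156]
scene [255 196   7  15  65] [257.7 202. ] 0.919 [ 0.568 -0.102  0.151]
scene [187 220  10  11  75] [191.7 225.2] 0.906 [ 0.668 -0.232  0.128]
hub [ 0.52031077 -0.14349612  0.108     ]
depth hub [ 0.51918687 -0.14294664  0.11425175]
530 237 [ 0.615 -0.236  0.06 ]
526 362 [ 0.44  -0.222  0.06 ]
409 237 [ 0.619 -0.067  0.06 ]
409 397 [ 0.396 -0.062  0.06 ]
163 397 [0.403 0.27  0.06 ]
```

View pics/topc.png

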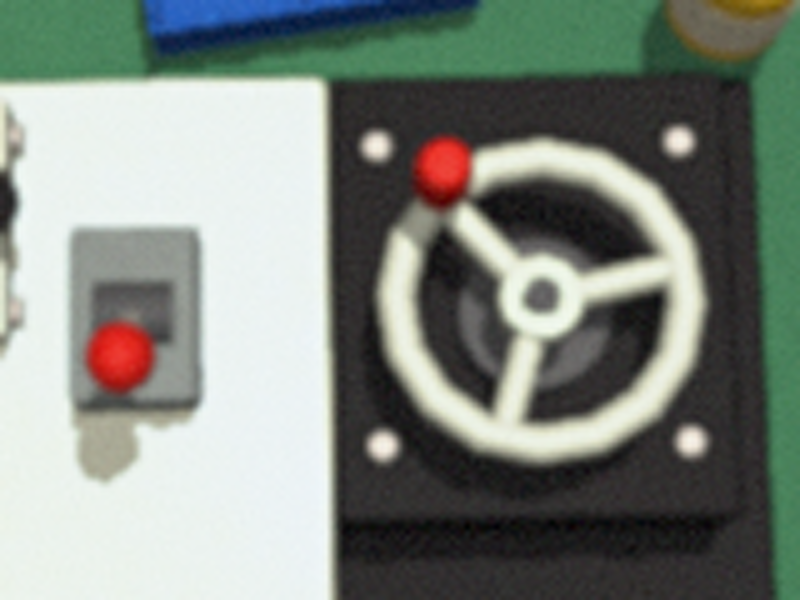

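The crop agrees with the blobs. The hub is at about (541,297) in the crop, which is world (0.520, -0.1435). The handle is at (443,170), about (0.5605, -0.105), 56 mm from the hub where 55 is expected. The ball is at (120,355), about (0.494, 0.011). The machine yaw is about -1.2°.

I'll push with the shut fingers without turning the tool. They start at 83° on a 60 mm circle, behind the handle. I'm moving there now and squaring the tool on the way.

Emit:
carry_out --steps '[[[0,0,-2],[-3.0,-3.0,0],255],[[0,0,-4],[-6.8,-6.9,0],255],[[0,0,-6],[-10.6,-10.8,0],255],[[0,0,-8],[-14.4,-14.6,0],255],[[0,0,-10],[-18.2,-18.5,0],255],[[0,0,-12],[-22.0,-22.3,0],255],[[0,0,-13],[-26.0,-26.4,0],255],[[0,0,-13],[-30.4,-30.8,0],255]]'

```text
clock: 1.1
tcp_pos: [0.3569, 0.19, 0.2312]
orientation: [0.0, -0.0, 1.0, 0.0]
wrist_force: [1.1, 0.9, 1.1]
finger_gap: -0.0005
grip_force: 0.0
```

Emit:
carry_out --steps '[[[0,0,0],[-2.8,-4.5,0],255],[[0,0,0],[-5.6,-9.0,0],255],[[0,0,0],[-8.4,-13.6,0],255],[[0,0,0],[-11.2,-18.1,0],255],[[0,0,0],[-14.0,-22.6,0],255],[[0,0,0],[-16.0,-25.9,0],255],[[0,0,0],[-17.0,-27.5,0],255],[[0,0,0],[-17.0,-27.5,2.0],255]]'

```text
clock: 2.1
tcp_pos: [0.5276, -0.0849, 0.2119]
orientation: [0.001, 0.001, 1.0, -0.0]
wrist_force: [0.1, 0.5, -0.7]
finger_gap: 0.0
grip_force: 0.0
```

```bash
cat > st.py <<'E'
from h import *
s=env.get_state()
q=np.array(s['orientation']);M=R.from_quat(q[[1,2,3,0]]).as_matrix()
print(round(s['clock'],2),np.round(s['tcp_pos'],4),'x',M[:,0].round(3),'z',M[:,2].round(3),'F',np.round(s['wrist_force'],1),round(s['finger_gap'],4),'j',np.round(s['joint_pos'],2))
E
python3 st.py
```

```text
2.1 [ 0.5276 -0.0849  0.2119] x [-1.     0.002 -0.002] z [ 0.002 -0.    -1.   ] F [ 0.1  0.5 -0.7] 0.0 j [-0.31  0.24 -0.1   1.23  0.   -0.31]
```

Emit:
carry_out --steps '[[[0,0,0],[0,0,1.5],255],[[0,0,0],[0,0,3.0],255],[[0,0,0],[0,0,4.5],255],[[0,0,0],[0,0,6.0],255],[[0,0,0],[0,0,7.5],255],[[0,0,0],[0,0,8.6],255],[[0,0,0],[0,0,9.1],255],[[0,0,0],[0,0,9.1],255]]'

```text
clock: 3.1
tcp_pos: [0.5261, -0.0837, 0.1201]
orientation: [-0.0, 0.0, 1.0, 0.0]
wrist_force: [-0.4, -0.8, 0.0]
finger_gap: -0.0001
grip_force: 0.0
```

```bash
python3 st.py; python3 - <<'E'
from h import *
a,_=env.read_camera('scene'); cv2.imwrite('pics/s1.png',cv2.resize(a[130:290,190:400][:,:,::-1],(788,600),interpolation=cv2.INTER_CUBIC))
# pusher path: world offsets from hub, deg
h=np.array([.5205,-.1435])
for k,a0 in enumerate(np.arange(83.5,83.5-376,-45)):
    an=np.radians(a0-np.arange(0,9)*45/8); P=.06*np.c_[np.cos(an),np.sin(an)]; dl=(P-P[0])*100
    print(a0,' '.join(f'[{-x:.2f},{y:.2f}]' for x,y in dl[1:]), (h+P[-1]).round(4))
E
```

```text
3.1 [ 0.5261 -0.0837  0.1201] x [-1.     0.001  0.   ] z [-0.  0. -1.] F [-0.4 -0.8  0. ] -0.0001 j [-0.31  0.29 -0.26  1.02  0.   -0.31]
83.5 [-0.58,-0.10] [-1.15,-0.25] [-1.70,-0.45] [-2.23,-0.71] [-2.73,-1.02] [-3.20,-1.38] [-3.63,-1.78] [-4.02,-2.23] [ 0.5675 -0.1061]
38.5 [-0.34,-0.48] [-0.64,-0.99] [-0.88,-1.52] [-1.07,-2.08] [-1.21,-2.65] [-1.28,-3.24] [-1.30,-3.83] [-1.27,-4.41] [ 0.5801 -0.1503]
-6.5 [0.10,-0.58] [0.25,-1.15] [0.45,-1.70] [0.71,-2.23] [1.02,-2.73] [1.38,-3.20] [1.78,-3.63] [2.23,-4.02] [ 0.5579 -0.1905]
-51.5 [0.48,-0.34] [0.99,-0.64] [1.52,-0.88] [2.08,-1.07] [2.65,-1.21] [3.24,-1.28] [3.83,-1.30] [4.41,-1.27] [ 0.5137 -0.2031]
-96.5 [0.58,0.10] [1.15,0.25] [1.70,0.45] [2.23,0.71] [2.73,1.02] [3.20,1.38] [3.63,1.78] [4.02,2.23] [ 0.4735 -0.1809]
-141.5 [0.34,0.48] [0.64,0.99] [0.88,1.52] [1.07,2.08] [1.21,2.65] [1.28,3.24] [1.30,3.83] [1.27,4.41] [ 0.4609 -0.1367]
-186.5 [-0.10,0.58] [-0.25,1.15] [-0.45,1.70] [-0.71,2.23] [-1.02,2.73] [-1.38,3.20] [-1.78,3.63] [-2.23,4.02] [ 0.4831 -0.0965]
-231.5 [-0.48,0.34] [-0.99,0.64] [-1.52,0.88] [-2.08,1.07] [-2.65,1.21] [-3.24,1.28] [-3.83,1.30] [-4.41,1.27] [ 0.5273 -0.0839]
-276.5 [-0.58,-0.10] [-1.15,-0.25] [-1.70,-0.45] [-2.23,-0.71] [-2.73,-1.02] [-3.20,-1.38] [-3.63,-1.78] [-4.02,-2.23] [ 0.5675 -0.1061]
```

View pics/s1.png

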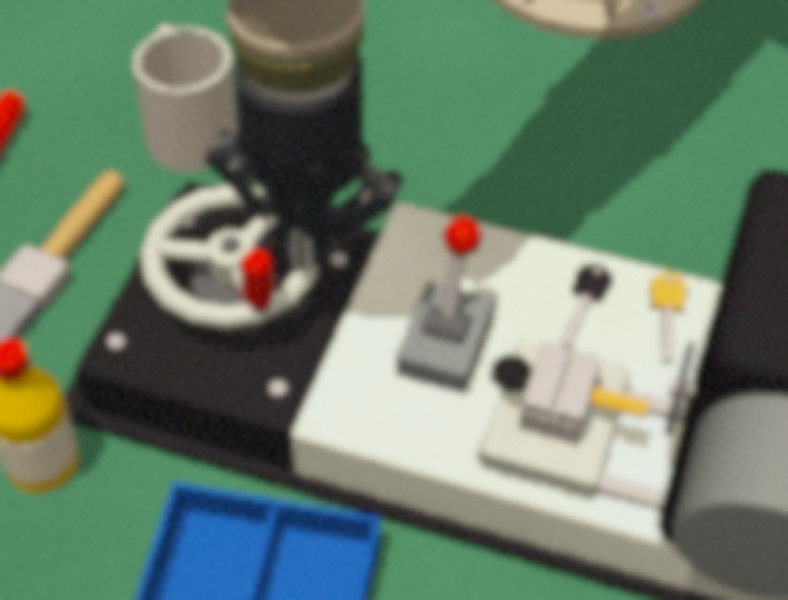

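The picture shows the fingertips at about (305,255) and clear of the handle at (258,275). The finger linkage flares out above them, so I'll raise the tip to z = 0.135 so that only the tips push the handle.

Emit:
carry_out --steps '[[[0,0,0],[-0.3,0,-0.8],255],[[0,0,0],[-0.6,-0.1,-1.5],255],[[0,0,0],[-1.15,-0.25,-1.5],255],[[0,0,0],[-1.5,-0.37,-1.5],255],[[0,0,0],[-1.85,-0.52,-1.5],255],[[0,0,0],[-2.23,-0.71,-1.5],255],[[0,0,0],[-2.48,-0.86,-1.5],255],[[0,0,0],[-2.73,-1.02,-1.5],255]]'

```text
clock: 4.15
tcp_pos: [0.5526, -0.094, 0.1348]
orientation: [-0.001, 0.001, 1.0, 0.0]
wrist_force: [-4.7, -0.4, 1.0]
finger_gap: 0.0003
grip_force: 2.0
```

```bash
python3 - <<'E'
from h import *
a,_=env.read_camera('scene'); cv2.imwrite('pics/s2.png',cv2.resize(a[150:250,200:340][:,:,::-1],(800,571),interpolation=cv2.INTER_CUBIC))
A=a.astype(int);m=((A[:,:,0]>120)&(A[:,:,1]<70)&(A[:,:,2]<70)).astype(np.uint8)
k,l,st,ce=cv2.connectedComponentsWithStats(m)
for i in range(1,k):
    if st[i,4]>15 and 220<ce[i][0]<330: print(st[i],ce[i],at_z('scene',*ce[i],.14))
E
```

```text
[309 188   8  10  61] [312.81967213 192.37704918] [0.4876199  0.01125802 0.14      ]
[250 198   9  14  80] [253.6    203.5625] [ 0.56786661 -0.113803    0.14      ]
```

View pics/s2.png

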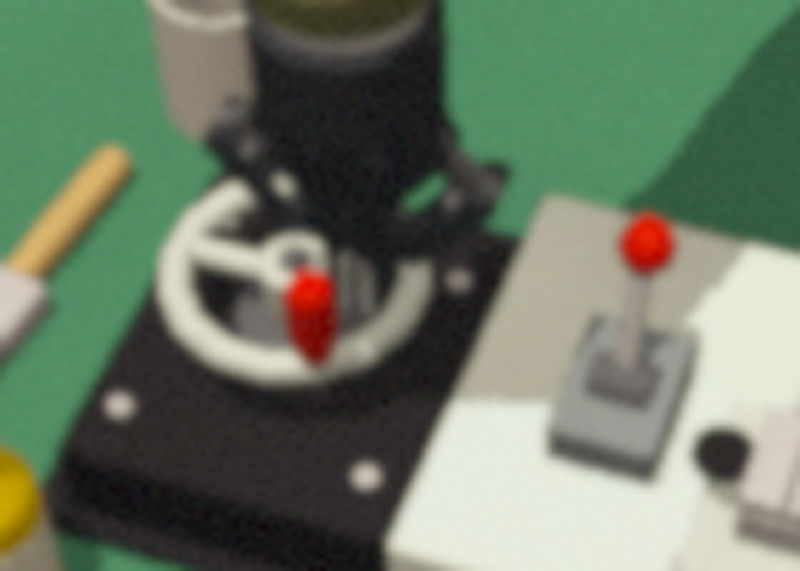

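```bash
python3 - <<'E'
from h import *
for a0 in 55.5-45*np.arange(8):
    an=np.radians(a0-np.arange(0,9)*45/8); P=.06*np.c_[np.cos(an),np.sin(an)]; dl=(P-P[0])*100
    print(a0,' '.join(f'[{-x:.2f},{y:.2f}]' for x,y in dl[1:]), (np.array([.5205,-.1435])+P[-1]).round(4))
E
```

```text
55.5 [-0.47,-0.36] [-0.90,-0.76] [-1.29,-1.20] [-1.63,-1.68] [-1.93,-2.19] [-2.17,-2.72] [-2.37,-3.28] [-2.50,-3.85] [ 0.5795 -0.1326]
10.5 [-0.08,-0.58] [-0.10,-1.17] [-0.06,-1.76] [0.03,-2.34] [0.18,-2.91] [0.39,-3.46] [0.65,-3.99] [0.95,-4.49] [ 0.5699 -0.1775]
-34.5 [0.36,-0.47] [0.76,-0.90] [1.20,-1.29] [1.68,-1.63] [2.19,-1.93] [2.72,-2.17] [3.28,-2.37] [3.85,-2.50] [ 0.5314 -0.2025]
-79.5 [0.58,-0.08] [1.17,-0.10] [1.76,-0.06] [2.34,0.03] [2.91,0.18] [3.46,0.39] [3.99,0.65] [4.49,0.95] [ 0.4865 -0.1929]
-124.5 [0.47,0.36] [0.90,0.76] [1.29,1.20] [1.63,1.68] [1.93,2.19] [2.17,2.72] [2.37,3.28] [2.50,3.85] [ 0.4615 -0.1544]
-169.5 [0.08,0.58] [0.10,1.17] [0.06,1.76] [-0.03,2.34] [-0.18,2.91] [-0.39,3.46] [-0.65,3.99] [-0.95,4.49] [ 0.4711 -0.1095]
-214.5 [-0.36,0.47] [-0.76,0.90] [-1.20,1.29] [-1.68,1.63] [-2.19,1.93] [-2.72,2.17] [-3.28,2.37] [-3.85,2.50] [ 0.5096 -0.0845]
-259.5 [-0.58,0.08] [-1.17,0.10] [-1.76,0.06] [-2.34,-0.03] [-2.91,-0.18] [-3.46,-0.39] [-3.99,-0.65] [-4.49,-0.95] [ 0.5545 -0.0941]
```

Emit:
carry_out --steps '[[[0,0,0],[-0.47,-0.36,0],255],[[0,0,0],[-0.9,-0.76,0],255],[[0,0,0],[-1.29,-1.2,0],255],[[0,0,0],[-1.63,-1.68,0],255],[[0,0,0],[-1.93,-2.19,0],255],[[0,0,0],[-2.17,-2.72,0],255],[[0,0,0],[-2.37,-3.28,0],255],[[0,0,0],[-2.5,-3.85,0],255]]'

```text
clock: 5.2
tcp_pos: [0.5784, -0.1327, 0.1352]
orientation: [-0.0, 0.0, 1.0, 0.0]
wrist_force: [-2.0, 2.0, 0.2]
finger_gap: -0.0
grip_force: 1.4
```

Emit:
carry_out --steps '[[[0,0,0],[-0.08,-0.58,0],255],[[0,0,0],[-0.1,-1.17,0],255],[[0,0,0],[-0.06,-1.76,0],255],[[0,0,0],[0.03,-2.34,0],255],[[0,0,0],[0.18,-2.91,0],255],[[0,0,0],[0.39,-3.46,0],255],[[0,0,0],[0.65,-3.99,0],255],[[0,0,0],[0.95,-4.49,0],255]]'

```text
clock: 6.2
tcp_pos: [0.5686, -0.1774, 0.1352]
orientation: [-0.0, 0.0, 1.0, 0.0]
wrist_force: [0.3, 3.1, 0.1]
finger_gap: -0.0002
grip_force: 1.3
```

```bash
cat > red.py <<'E'
from h import *
for n in ('scene','top'):
    a,d=env.read_camera(n)
    A=a.astype(int);m=((A[:,:,0]>120)&(A[:,:,1]<70)&(A[:,:,2]<70)).astype(np.uint8)
    k,l,st,ce=cv2.connectedComponentsWithStats(m)
    for i in range(1,k):
        if st[i,4]>8:
            dd=np.median(d[l==i]);p=at_d(n,*ce[i],dd)
            if .44<p[0]<.62 and -.23<p[1]<.05: print(n,st[i],ce[i].round(1),p.round(3),'ang',np.degrees(np.arctan2(p[1]+.1435,p[0]-.5205)).round(1))
E
python3 st.py; python3 red.py
```

```text
6.2 [ 0.5686 -0.1774  0.1352] x [-1.     0.001  0.   ] z [-0.     0.001 -1.   ] F [0.3 3.1 0.1] -0.0002 j [-0.44  0.4  -0.07  1.1   0.   -0.44]
scene [310 188   7  10  48] [312.9 192.4] [0.501 0.015 0.156] ang 97.0
top [238 214  13  14 141] [243.7 220.6] [0.494 0.011 0.157] ang 99.6
```

Emit:
carry_out --steps '[[[0,0,0],[0.36,-0.47,0],255],[[0,0,0],[0.76,-0.9,0],255],[[0,0,0],[1.2,-1.29,0],255],[[0,0,0],[1.68,-1.63,0],255],[[0,0,0],[2.19,-1.93,0],255],[[0,0,0],[2.72,-2.17,0],255],[[0,0,0],[3.28,-2.37,0],255],[[0,0,0],[3.85,-2.5,0],255]]'

```text
clock: 7.3
tcp_pos: [0.5302, -0.2024, 0.1354]
orientation: [0.0, 0.0, 1.0, 0.0]
wrist_force: [2.5, 1.1, 0.2]
finger_gap: 0.0002
grip_force: 1.3
```

Emit:
carry_out --steps '[[[0,0,0],[0.58,-0.08,0],255],[[0,0,0],[1.17,-0.1,0],255],[[0,0,0],[1.76,-0.06,0],255],[[0,0,0],[2.34,0.03,0],255],[[0,0,0],[2.91,0.18,0],255],[[0,0,0],[3.46,0.39,0],255],[[0,0,0],[3.99,0.65,0],255],[[0,0,0],[4.49,0.95,0],255]]'

```text
clock: 8.3
tcp_pos: [0.485, -0.1929, 0.1353]
orientation: [-0.0, 0.001, 1.0, -0.0]
wrist_force: [1.5, -1.1, -0.3]
finger_gap: 0.0
grip_force: 1.0
```

```bash
python3 st.py; python3 red.py
```

```text
8.3 [ 0.485  -0.1929  0.1353] x [-1.     0.001  0.   ] z [-0.    -0.001 -1.   ] F [ 1.5 -1.1 -0.3] 0.0 j [-0.53  0.26 -0.27  1.04 -0.   -0.53]
scene [244 166   7   6  32] [247.2 168.6] [ 0.477 -0.167  0.156] ang -151.4
scene [310 189   7   9  46] [312.8 192.8] [0.503 0.015 0.156] ang 96.4
top [238 214  13  14 142] [243.7 220.7] [0.494 0.011 0.156] ang 99.7
```

Emit:
carry_out --steps '[[[0,0,0],[0.47,0.36,0],255],[[0,0,0],[0.9,0.76,0],255],[[0,0,0],[1.29,1.2,0],255],[[0,0,0],[1.63,1.68,0],255],[[0,0,0],[1.93,2.19,0],255],[[0,0,0],[2.17,2.72,0],255],[[0,0,0],[2.37,3.28,0],255],[[0,0,0],[2.5,3.85,0],255]]'

```text
clock: 9.4
tcp_pos: [0.4606, -0.1539, 0.1353]
orientation: [0.0, 0.0, 1.0, -0.0]
wrist_force: [2.5, -2.6, 0.2]
finger_gap: 0.0002
grip_force: 1.2
```

Emit:
carry_out --steps '[[[0,0,0],[0.08,0.58,0],255],[[0,0,0],[0.1,1.17,0],255],[[0,0,0],[0.06,1.76,0],255],[[0,0,0],[-0.03,2.34,0],255],[[0,0,0],[-0.18,2.91,0],255],[[0,0,0],[-0.39,3.46,0],255],[[0,0,0],[-0.65,3.99,0],255],[[0,0,0],[-0.95,4.49,0],255]]'

```text
clock: 10.4
tcp_pos: [0.4704, -0.1091, 0.1353]
orientation: [0.0, 0.001, 1.0, -0.0]
wrist_force: [-1.7, -2.0, 0.3]
finger_gap: 0.0002
grip_force: 0.9
```

```bash
python3 st.py; python3 red.py
```

```text
10.4 [ 0.4704 -0.1091  0.1353] x [-1.     0.001 -0.   ] z [ 0. -0. -1.] F [-1.7 -2.   0.3] 0.0002 j [-0.39  0.19 -0.36  1.02 -0.   -0.39]
scene [268 176   7  16  74] [270.9 182.3] [ 0.497 -0.095  0.15 ] ang 115.4
scene [310 188   7  10  49] [313.  192.3] [0.501 0.015 0.156] ang 97.1
top [238 214  13  14 142] [243.7 220.7] [0.494 0.011 0.157] ang 99.7
```

Emit:
carry_out --steps '[[[0,0,0],[-0.36,0.47,0],255],[[0,0,0],[-0.76,0.9,0],255],[[0,0,0],[-1.2,1.29,0],255],[[0,0,0],[-1.68,1.63,0],255],[[0,0,0],[-2.19,1.93,0],255],[[0,0,0],[-2.72,2.17,0],255],[[0,0,0],[-3.28,2.37,0],255],[[0,0,0],[-3.85,2.5,0],255]]'

```text
clock: 11.5
tcp_pos: [0.509, -0.0843, 0.1353]
orientation: [-0.0, 0.0, 1.0, -0.0]
wrist_force: [-3.1, -1.6, 0.6]
finger_gap: -0.0003
grip_force: 1.2
```

```bash
python3 st.py; python3 red.py; python3 - <<'E'
from h import *
a0=100.5
an=np.radians(a0-np.arange(0,41,2.5)); P=.06*np.c_[np.cos(an),np.sin(an)]; dl=(P-P[0])*100
for i,(x,y) in enumerate(dl): print(a0-2.5*i,f'[{-x:.2f},{y:.2f}]')
# handle blob measured with the same z in scene
print(at_z('scene',257.7,202.0,.14),at_z('top',308.4,182.8,.15))
E
```

```text
11.5 [ 0.509  -0.0843  0.1353] x [-1.     0.001  0.   ] z [-0. -0. -1.] F [-3.1 -1.6  0.6] -0.0003 j [-0.32  0.25 -0.28  1.04 -0.   -0.32]
scene [265 188   8  15  84] [268.5 194.2] [ 0.536 -0.087  0.15 ] ang 74.4
scene [309 188   8  10  61] [312.8 192.4] [0.501 0.014 0.155] ang 97.1
100.5 [-0.00,0.00]
98.0 [-0.26,0.04]
95.5 [-0.52,0.07]
93.0 [-0.78,0.09]
90.5 [-1.04,0.10]
88.0 [-1.30,0.10]
85.5 [-1.56,0.08]
83.0 [-1.82,0.06]
80.5 [-2.08,0.02]
78.0 [-2.34,-0.03]
75.5 [-2.60,-0.09]
73.0 [-2.85,-0.16]
70.5 [-3.10,-0.24]
68.0 [-3.34,-0.34]
65.5 [-3.58,-0.44]
63.0 [-3.82,-0.55]
60.5 [-4.05,-0.68]
[ 0.56010905 -0.1062208   0.14      ] [ 0.56213934 -0.10557295  0.15      ]
```

Emit:
carry_out --steps '[[[0,0,0],[-0.4,0.05,0],255],[[0,0,0],[-0.78,0.09,0],255],[[0,0,0],[-1.17,0.1,0],255],[[0,0,0],[-1.56,0.08,0],255],[[0,0,0],[-1.95,0.04,0],255],[[0,0,0],[-2.21,0.0,0],255],[[0,0,0],[-2.47,-0.06,0],255],[[0,0,0],[-2.6,-0.09,0],255]]'

```text
clock: 12.6
tcp_pos: [0.5347, -0.0852, 0.1352]
orientation: [-0.0, 0.0, 1.0, 0.0]
wrist_force: [-2.7, -0.4, -0.3]
finger_gap: 0.0004
grip_force: 1.1
```

```bash
cat > ang.py <<'E'
from h import *
def blob(a,n,d=None):
    A=a.astype(int); w=np.clip(A[:,:,0]-np.maximum(A[:,:,1],A[:,:,2])-30,0,120).astype(float)
    m=(w>0).astype(np.uint8); k,l,st,ce=cv2.connectedComponentsWithStats(m); out=[]
    for i in range(1,k):
        if st[i,4]>20:
            v,u=np.nonzero(l==i); ww=w[v,u]; c=(np.sum(u*ww)/ww.sum(),np.sum(v*ww)/ww.sum())
            p=at_z(n,*c,.137 if n=='scene' else .15)
            r=np.hypot(p[0]-.5205,p[1]+.1435)
            if .03<r<.08: out.append((n,st[i],np.round(c,2),p.round(4),'ang',np.degrees(np.arctan2(p[1]+.1435,p[0]-.5205)).round(1),'r',r.round(4)))
    return out
if __name__=='__main__':
    for n in ('scene','top'):
        print('ref',*blob(np.load(n+'0.npz')['a'],n)); print('now',*blob(env.read_camera(n)[0],n))
E
python3 st.py; python3 ang.py
```

```text
12.6 [ 0.5347 -0.0852  0.1352] x [-1.     0.001  0.   ] z [-0.  0. -1.] F [-2.7 -0.4 -0.3] 0.0004 j [-0.31  0.3  -0.22  1.06  0.   -0.31]
ref ('scene', array([253, 195,  11,  18, 142], dtype=int32), array([258.23, 202.24]), array([ 0.5581, -0.1058,  0.137 ]), 'ang', np.float64(45.0), 'r', np.float64(0.0533))
now ('scene', array([257, 193,  10,  18, 142], dtype=int32), array([261.82, 200.21]), array([ 0.5493, -0.0999,  0.137 ]), 'ang', np.float64(56.6), 'r', np.float64(0.0523))
ref ('top', array([302, 177,  13,  15, 154], dtype=int32), array([308.24, 183.08]), array([ 0.5616, -0.1053,  0.15  ]), 'ang', np.float64(42.9), 'r', np.float64(0.0562))
now
```

Emit:
carry_out --steps '[[[0,0,0],[-0.15,-0.04,0],255],[[0,0,0],[-0.3,-0.09,0],255],[[0,0,0],[-0.45,-0.14,0],255],[[0,0,0],[-0.6,-0.2,0],255],[[0,0,0],[-0.75,-0.26,0],255],[[0,0,0],[-0.88,-0.31,0],255],[[0,0,0],[-0.88,-0.31,0],255],[[0,0,0],[-0.88,-0.31,0],255]]'

```text
clock: 13.7
tcp_pos: [0.5435, -0.0886, 0.1353]
orientation: [0.0, 0.001, 1.0, -0.0]
wrist_force: [-2.0, -0.9, -0.1]
finger_gap: -0.0002
grip_force: 0.8
```

```bash
python3 st.py; python3 ang.py
```

```text
13.7 [ 0.5435 -0.0886  0.1353] x [-1.     0.001 -0.   ] z [ 0. -0. -1.] F [-2.  -0.9 -0.1] -0.0002 j [-0.31  0.31 -0.19  1.06 -0.   -0.31]
ref ('scene', array([253, 195,  11,  18, 142], dtype=int32), array([258.23, 202.24]), array([ 0.5581, -0.1058,  0.137 ]), 'ang', np.float64(45.0), 'r', np.float64(0.0533))
now ('scene', array([254, 195,  10,  18, 142], dtype=int32), array([258.79, 201.95]), array([ 0.5568, -0.1048,  0.137 ]), 'ang', np.float64(46.8), 'r', np.float64(0.0531))
ref ('top', array([302, 177,  13,  15, 154], dtype=int32), array([308.24, 183.08]), array([ 0.5616, -0.1053,  0.15  ]), 'ang', np.float64(42.9), 'r', np.float64(0.0562))
now
```

Emit:
carry_out --steps '[[[0,0,0],[-0.08,-0.03,0],255],[[0,0,0],[-0.16,-0.07,0],255],[[0,0,0],[-0.16,-0.07,0],255],[[0,0,0],[-0.16,-0.07,0],255],[[0,0,0],[0.4,0.1,0],255],[[0,0,0],[1.5,0.3,0],255],[[0,0,0],[3.0,0.5,0],255],[[0,0,0],[3.0,0.5,-3],255]]'

```text
clock: 14.8
tcp_pos: [0.5102, -0.0821, 0.1635]
orientation: [-0.003, 0.0, 1.0, 0.001]
wrist_force: [0.1, 0.2, -0.1]
finger_gap: 0.0005
grip_force: 0.0
```

Emit:
carry_out --steps '[[[0,0,0],[0,0,-4],255],[[0,0,0],[3,1,-6],255],[[0,0,0],[6,3,-6],255],[[0,0,0],[9,6,-6],255],[[0,0,0],[10,9,-6],255],[[0,0,0],[10,11,-6],255],[[0,0,0],[10,11,-6],255],[[0,0,0],[10,11,-6],255]]'

```text
clock: 15.8
tcp_pos: [0.4136, 0.0265, 0.2254]
orientation: [0.0, 0.0, 1.0, -0.0]
wrist_force: [-0.3, -0.7, -0.0]
finger_gap: -0.0003
grip_force: 0.0
```

```bash
python3 st.py; python3 ang.py; python3 - <<'E'
from h import *
a,_=env.read_camera('top'); cv2.imwrite('pics/t3.png',cv2.resize(a[130:310,180:420][:,:,::-1],(800,600),interpolation=cv2.INTER_CUBIC))
E
```

```text
15.8 [0.4136 0.0265 0.2254] x [-1.     0.001 -0.001] z [ 0.001 -0.    -1.   ] F [-0.3 -0.7 -0. ] -0.0003 j [-0.13  0.   -0.34  1.23 -0.   -0.13]
ref ('scene', array([253, 195,  11,  18, 142], dtype=int32), array([258.23, 202.24]), array([ 0.5581, -0.1058,  0.137 ]), 'ang', np.float64(45.0), 'r', np.float64(0.0533))
now ('scene', array([254, 195,  10,  18, 147], dtype=int32), array([258.41, 202.22]), array([ 0.5579, -0.1054,  0.137 ]), 'ang', np.float64(45.5), 'r', np.float64(0.0534))
ref ('top', array([302, 177,  13,  15, 154], dtype=int32), array([308.24, 183.08]), array([ 0.5616, -0.1053,  0.15  ]), 'ang', np.float64(42.9), 'r', np.float64(0.0562))
now ('top', array([302, 177,  13,  15, 153], dtype=int32), array([308.05, 183.25]), array([ 0.5613, -0.1049,  0.15  ]), 'ang', np.float64(43.4), 'r', np.float64(0.0562))
```

View pics/t3.png

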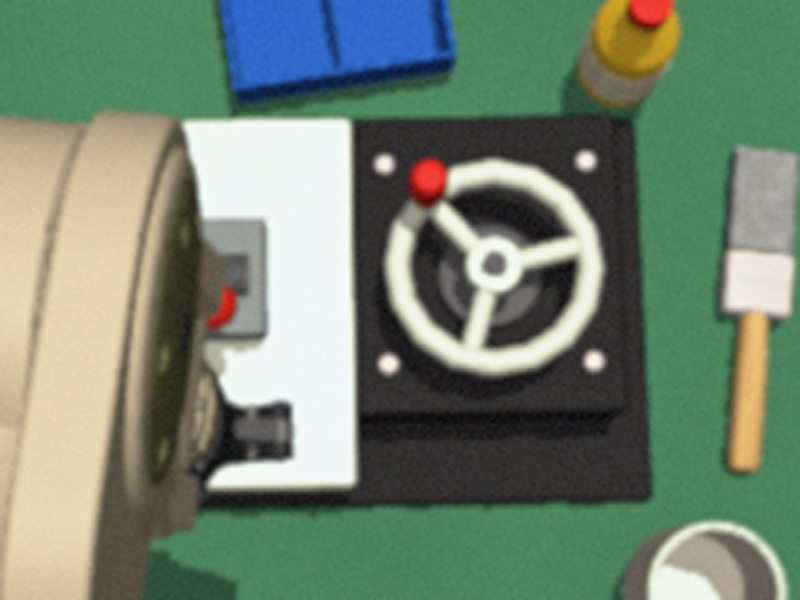

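The wheel is back within 0.5° of its start in both cameras: the handle is at (428,182) in this crop, and nothing else has moved. Now the lever. Its ball is at about (0.496, 0.012, 0.146) and the locked position is at about x = 0.557, so the tip should end near x = 0.533.

Emit:
carry_out --steps '[[[0,0,0],[-0.5,-0.7,1.5],255],[[0,0,0],[-1.0,-1.4,3.5],255],[[0,0,0],[-1.5,-1.4,5.5],255],[[0,0,0],[-2.0,-1.4,7.5],255],[[0,0,0],[-3.0,-1.4,9.0],255],[[0,0,0],[-4.0,-1.4,9.0],255],[[0,0,0],[-4.5,-1.4,9.0],255],[[0,0,0],[-5.0,-1.4,9.0],255]]'

```text
clock: 16.95
tcp_pos: [0.4645, 0.0126, 0.1359]
orientation: [0.001, 0.0, 1.0, -0.0]
wrist_force: [-0.2, -0.3, -0.0]
finger_gap: 0.0001
grip_force: 0.0
```

Emit:
carry_out --steps '[[[0,0,0],[-0.6,0,0],255],[[0,0,0],[-1.2,0,0],255],[[0,0,0],[-1.9,0,0],255],[[0,0,0],[-2.6,0,0],255],[[0,0,0],[-3.3,0,0],255],[[0,0,0],[-4.0,0,0],255],[[0,0,0],[-4.6,0,0],255],[[0,0,0],[-5.0,0,0],255]]'

```text
clock: 17.95
tcp_pos: [0.514, 0.0126, 0.1352]
orientation: [0.0, 0.0, 1.0, 0.0]
wrist_force: [-1.4, -0.9, -0.1]
finger_gap: 0.0
grip_force: 0.4
```

```bash
python3 st.py; python3 red.py
```

```text
17.95 [0.514  0.0126 0.1352] x [-1.     0.001 -0.   ] z [ 0.  0. -1.] F [-1.4 -0.9 -0.1] 0.0 j [-0.13  0.25 -0.29  1.04  0.   -0.13]
scene [255 195   8  17  76] [258.4 202.3] [ 0.567 -0.101  0.149] ang 42.3
scene [304 199  10  11  73] [308.1 204.2] [0.543 0.015 0.159] ang 82.0
top [303 178  11  11  95] [308.  182.8] [ 0.561 -0.105  0.156] ang 44.0
```

Emit:
carry_out --steps '[[[0,0,0],[-0.4,0,0],255],[[0,0,0],[-0.8,0,0],255],[[0,0,0],[-1.1,0,0],255],[[0,0,0],[-1.4,0,0],255],[[0,0,0],[-1.55,0,0],255],[[0,0,0],[-1.7,0,0],255],[[0,0,0],[-1.8,0,0],255],[[0,0,0],[-1.8,0,0],255]]'

```text
clock: 19.05
tcp_pos: [0.5316, 0.0126, 0.1353]
orientation: [0.0, 0.0, 1.0, 0.0]
wrist_force: [-0.5, -0.6, -0.9]
finger_gap: 0.0002
grip_force: 0.4
```

Emit:
carry_out --steps '[[[0,0,0],[-0.03,0,0],255],[[0,0,0],[-0.06,0,0],255],[[0,0,0],[-0.09,0,0],255],[[0,0,0],[-0.12,0,0],255],[[0,0,0],[-0.15,0,0],255],[[0,0,0],[-0.15,0,0],255],[[0,0,0],[-0.15,0,0],255],[[0,0,0],[-0.15,0,0],255]]'

```text
clock: 20.05
tcp_pos: [0.5323, 0.0127, 0.1352]
orientation: [-0.001, 0.0, 1.0, 0.0]
wrist_force: [-5.1, 0.4, 1.0]
finger_gap: -0.0001
grip_force: 2.6
```

The force rose from about 1 N to 5 N with no further travel, so the lever is at its stop. I'll give it one small confirming press, then retreat.

Emit:
carry_out --steps '[[[0,0,0],[-0.05,0,0],255],[[0,0,0],[-0.05,0,0],255],[[0,0,0],[-0.05,0,0],255],[[0,0,0],[0.5,0,0],255],[[0,0,0],[2.0,0,0],255],[[0,0,0],[5.0,0,0],255],[[0,0,0],[8.0,0,-3],255],[[0,0,0],[11.0,0,-7],255]]'

```text
clock: 21.05
tcp_pos: [0.421, 0.0129, 0.2053]
orientation: [-0.001, 0.0, 1.0, 0.0]
wrist_force: [-0.0, -0.5, 1.0]
finger_gap: -0.0003
grip_force: 0.0
```

Emit:
carry_out --steps '[[[0,0,0],[1,4,-2],255],[[0,0,0],[2,8,-2],255],[[0,0,0],[3,13,-2],255],[[0,0,0],[3.5,18,-2],255],[[0,0,0],[4,22,-2],255],[[0,0,0],[4,24,-2],255],[[0,0,0],[4,24,-2],255],[[0,0,0],[4,24,-2],255]]'

```text
clock: 22.05
tcp_pos: [0.383, 0.2523, 0.2254]
orientation: [0.0, 0.0, 1.0, 0.0]
wrist_force: [0.7, -0.1, -0.1]
finger_gap: -0.0001
grip_force: 0.0
```

```bash
python3 st.py; python3 ang.py; python3 red.py; python3 - <<'E'
from h import *
a,_=env.read_camera('top'); cv2.imwrite('pics/t4.png',cv2.resize(a[:,:,::-1],(800,600)))
E
```

```text
22.05 [0.383  0.2523 0.2254] x [-1.     0.001 -0.   ] z [ 0.  0. -1.] F [ 0.7 -0.1 -0.1] -0.0001 j [ 0.41  0.09 -0.25  1.23 -0.    0.41]
ref ('scene', array([253, 195,  11,  18, 142], dtype=int32), array([258.23, 202.24]), array([ 0.5581, -0.1058,  0.137 ]), 'ang', np.float64(45.0), 'r', np.float64(0.0533))
now ('scene', array([254, 195,  10,  18, 148], dtype=int32), array([258.42, 202.19]), array([ 0.5578, -0.1054,  0.137 ]), 'ang', np.float64(45.6), 'r', np.float64(0.0533))
ref ('top', array([302, 177,  13,  15, 154], dtype=int32), array([308.24, 183.08]), array([ 0.5616, -0.1053,  0.15  ]), 'ang', np.float64(42.9), 'r', np.float64(0.0562))
now ('top', array([302, 177,  13,  15, 152], dtype=int32), array([308.08, 183.21]), array([ 0.5614, -0.105 ,  0.15  ]), 'ang', np.float64(43.3), 'r', np.float64(0.0562))
scene [255 195   8  16  73] [258.2 202.1] [ 0.567 -0.101  0.15 ] ang 41.9
scene [302 208   9   9  64] [305.7 212.2] [0.562 0.015 0.152] ang 75.4
top [303 178  11  11  95] [308.  182.8] [ 0.561 -0.105  0.156] ang 44.0
top [239 183  11  12 104] [243.8 188.8] [0.553 0.011 0.154] ang 78.3
```

View pics/t4.png

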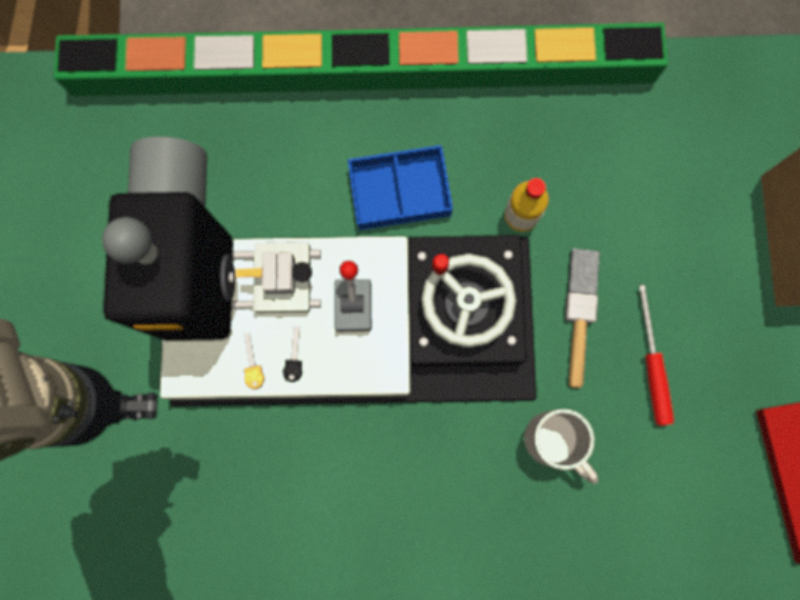

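The lever leans over to the far side, with its ball at (348,269). The handle is back at (441,263), the carriage has fed one step, and everything else is where it was. Handing in.

```bash
python3 -c "
from workcell import env; print(env.hand_in())"
```

```text
the job is handed in; nothing more can be done
None
```

The wheel went round one full clockwise turn, its handle about 0.5° short of where it started; the lever was then pushed to its stop on the far side, nothing else moved, and I handed the job in at about 22 s (no verdict returned).

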